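# Let off the cheese press

### The arm

A 6-joint arm with a two-finger parallel gripper is mounted at the origin on the work surface. World frame = base frame: x ahead of the robot, y to its left, z up, the work surface at z = 0. Lengths are in m, angles in rad, forces in N, time in s.
With the tool pointing down it reaches from about 0.375 to 0.975 m from the base axis. Payload 3.8 kg.
Tool frame: the origin (TCP) lies midway between the tips of the shut fingers; the grasp point (between the pads) lies 19 mm behind it (manip.tcp_to_grasp is the distance from the TCP to the grasp point, in m); z points along the fingers, y is the line along which they close (so a half turn about z gives the same grasp; the last joint's range is limited). The gripper opens to 88 mm and grips with 3 to 60 N. Pads are 18 mm wide; open, the fingers measure 123 mm over their backs; the gripper's body (75 mm by 187 mm) begins 45 mm behind the grasp point.
Start: joints at [1.128, 0.264, 1.604, -0, 1.274, -0.037], TCP at [0.266, 0.62, 0.239] pointing down, gripper open.
Joint ranges: [-2.63, 2.63], [-0.94, 2.18], [0.31, 2.57], [-1.31, 4.45], [0, 2.66], [-2.55, 2.55]. Speed limits (rad/s): [2.57, 2.57, 3.14, 3.14, 3.14, 3.14].

### API

Orientations are given as [roll, pitch, yaw] about the fixed x, y, z axes, in that order (R = Rz(yaw) Ry(pitch) Rx(roll)).
In Python, from workcell import manip gives the robot as it stands. Calls block until the motion is done:
- manip.movep(position, orientation): joint-space move of the TCP to a pose.
- manip.move_linear(position, attitude=None, v=0.15, threshold=None): straight line of the TCP; attitude=None keeps the orientation; v is the mean speed in m/s. With threshold (N) it stops when the force on the tool has changed by that much, and returns True; else False.
- manip.set_joints(angles): joint-space move.
- manip.gripper_to(opening, newtons=None): opening from 0.0 (shut) to 1.0 (fully open); newtons is the grip in N (None keeps the last); returns when the fingers have stopped.
- manip.sleep(seconds).
- manip.solve_ik(position, orientation): joint angles nearest the present ones, or None.
- manip.get_state(): the state.
- manip.grab_frame(name): name is "scene" or "top" or "wrist"; returns the picture (400x640x3 uint8, blue, green, red); there is no depth.
- manip.camera_params(name): a dict with "vertical_fov" (degrees; the focal length in pixels is half the picture's height over the tangent of half this angle, whatever the lens; pixels are square), "cx", "cy" (the principal point, pixels), "R" (3x3) and "t" (3): a world point X has camera coordinates R X + t; the wrist camera has in their place "mount" (4x4, takes a point from camera to tool coordinates, whose origin is the TCP and whose axes are the flange's). Camera axes: x right, y down, z forward; pixel columns grow to the right and rows downward; lengths in m; the calibration is good to about 2 mm. A picture is of the moment at which its call begins: read the wrist's pose just before it. camera_params takes no time and is no camera call.
A pose or a line that the arm cannot do raises manip.MotionError and nothing moves.
- manip.sign_off(): hands the job in; it is judged then, once.
Trained networks look in the newest picture that a camera, given by its name, has taken for a name from the list of things; names that differ only in an ending like _2 or _b are one class to them, and where a whole thing is asked for, a point or a joint stands for the part that bears it (a point fixed in the world has none). Each returns a list of dicts, best first, with "p" (0 to 1); they miss things now and then, are a little off and sometimes report something else, mostly with a low value. They report only what shows in the picture. A call takes as long as a camera call.
- manip.find_in(camera, query): "centre" ([x, y, z] in m, in world coordinates, good to about 4 mm: the middle of the surface that is visible of it).
- manip.spot_point(camera, query): "centre" ([x, y, z] in m, in world coordinates, good to about 4 mm: a listed point, or the origin of a listed thing).
The state is a dict: "time": time; "joint_positions": joint angles; "qvel": joint speeds; "effort": joint torques, N m; "eef_pos": TCP position; "ee_rot": TCP orientation; "wrist_force": force on the tool from outside, world axes, zero at the start; "moment": the same for the moment, N m; "opening": opening from 0.0 (shut) to 1.0 (fully open); "finger_force": force on a finger pad.
Only numpy, scipy, OpenCV 4.12 (cv2) and the standard library are available. Lean on these libraries where they do the work, as an engineer would, in place of code of your own. Each camera call takes 0.05 s, during which the arm holds its last target. There are 200 camera calls.

### The job

The cheese in the kitchen press has been pressed long enough. Flick the sprung pawl off the ratchet wheel with its red lever so that it snaps over and stays off, then ease the crank back slowly, without letting it race, until the pressing plate stands at least a centimetre clear above the rim of the mould. Leave the pawl off, and leave the canister, the soap bottle and the spatula as they are.

Things in the scene. Friction and masses are not known exactly. Their poses are not given: they have to be found in the camera images.
- press: Bench-top rack-and-pinion cheese press, fixed: beech base 260 x 180 x 28 mm, dark steel column and head (top at 235 mm), perforated steel mould of 110 mm diameter. Origin: centre of the base's underside, on the worktop. z up; -x is the front, where the mould stands; the -y side carries ratchet wheel, pawl and crank. All positions below said to be 'of the press' are in this frame.
- shaft (a point): Crank shaft's axis at the middle plane of the ratchet wheel (steel, 92 mm diameter, 12 mm thick, 16 saw teeth): at (-12, -46, 200) mm of the press. The shaft runs along the press's y axis.
- pawl (a joint): Pawl angle (rad) about a pin along y at x = 35, z = 243 mm of the press. 0 to 0.25: nose in the teeth, crank locked against winding back; 1.13: fully off, at its stop. Grows as the red pad is pushed towards the press's +x. Its over-centre spring drives it to 0 below 0.57 and to 1.13 above, where it stays; the push at the pad starts at about 4 N and falls to nothing at 0.57.
- pawl_pad (a point): Centre of the red pad on the pawl's upright lever, 52 mm from the pawl's pin: 10 mm thick along the push, 24 mm wide along y, 30 mm high. Engaged, the lever leans 20 degrees towards the press's -x and this is at about (17, -46, 292) mm of the press; off, it leans 45 degrees towards +x. Nothing stands above or just in front of it; the crank arm passes 48 mm further out along -y.
- crank (a joint): Angle of crank and ratchet wheel (rad): 0 plate lowest, 1.7 plate at its top stop; starts between 0.05 and 0.4. Grows as the handle is pushed over the top towards the press's +x (winding back, plate up). Friction holds it wherever it is left; with the pawl off the handle needs 4 to 9 N. With the pawl in the teeth it gives at most one tooth (0.39 rad), then locks.
- crank_handle (a point): Middle of the black crank handle, a round grip of 27 mm diameter and 92 mm length along the press's y (from y = -107 at the crank arm out to -199 mm; this point at -155). It moves on a circle of 105 mm radius about the shaft: at crank angle q it is at x = -12 + 105 sin(q - 0.75), z = 200 + 105 cos(q - 0.75) mm of the press.
- plate (a point): Centre of the underside of the round steel pressing plate (98 mm diameter) on the vertical rack bar. It rises 24 mm per rad of crank, from 22 mm below the mould's rim at crank 0 to 19 mm above it at 1.7.
- mould_rim (a point): Centre of the mould's open top, 114 mm above the worktop.
- canister_mid (a point): Bystander: white lidded tin, 106 x 106 x 148 mm with its wire handle; half-way up.
- soap_mid (a point): Bystander: green bottle, 60 mm diameter, 190 mm high; half-way up.
- board: Grey glass chopping board 200 x 300 x 8 mm, fixed flat on the worktop; centre of its underside.
- spatula: Bystander: wooden spatula 240 mm long, lying on the board; origin on its underside, mid-length, its x axis along it.

How it is judged:
By the outcome, as a careful person would: the job done as asked, in the order asked, and still so for the second after the job is handed in, with the robot touching nothing.
It also fails if it takes over 43 s, if anything falls off the work surface, if the arm or the gripper's body presses on something with over 40 N, if the wrist force passes 120 N, or if a joint passes its speed limit or range.

## Working session

There is one attempt and no reset: what is moved stays moved. The work goes in short steps, each a Python script; the robot and the scene stay as the last script left them, time stands still between calls to the robot, and variables do not carry over. Pictures are saved under pics/ and viewed, at most 10 in all, crops included, and the job is handed in when it is done.

```bash
mkdir -p pics; ls; python3 - <<'E'
from workcell import manip
import cv2
for c in ["scene","top"]:
    cv2.imwrite(f"pics/{c}0.png",manip.grab_frame(c))
    for q in ["press","shaft","pawl_pad","crank_handle","plate","mould_rim","canister_mid","soap_mid","board","spatula"]:
        r=manip.spot_point(c,q)
        print(c,q,[(round(d["p"],2),[round(float(v),3) for v in d["centre"]]) for d in r[:2]])
s=manip.get_state();print(s["time"],s["ee_rot"],s["eef_pos"])
E
```

```text
pics
scene press [(0.93, [0.554, 0.079, 0.001])]
scene shaft [(0.88, [0.554, 0.032, 0.197]), (0.2, [0.512, 0.074, 0.093])]
scene pawl_pad [(0.69, [0.589, 0.033, 0.292])]
scene crank_handle [(0.65, [0.513, -0.08, 0.287])]
scene plate [(0.66, [0.513, 0.075, 0.094])]
scene mould_rim [(0.71, [0.509, 0.075, 0.117]), (0.39, [0.51, 0.073, 0.096])]
scene canister_mid [(0.67, [0.514, 0.072, 0.121]), (0.6, [0.458, 0.472, 0.064])]
scene soap_mid [(0.57, [0.631, 0.363, 0.097])]
scene board [(0.91, [0.531, -0.463, -0.005]), (0.62, [0.516, 0.074, 0.117])]
scene spatula [(0.65, [0.532, -0.451, 0.008])]
top press [(0.91, [0.556, 0.085, 0.001])]
top shaft [(0.91, [0.549, 0.036, 0.198])]
top pawl_pad [(0.43, [0.588, 0.036, 0.298])]
top crank_handle [(0.57, [0.515, -0.084, 0.289])]
top plate [(0.86, [0.515, 0.074, 0.094])]
top mould_rim [(0.8, [0.518, 0.075, 0.111])]
top canister_mid [(0.76, [0.46, 0.477, 0.062]), (0.4, [0.534, -0.451, 0.007])]
top soap_mid [(0.97, [0.632, 0.371, 0.093]), (0.49, [0.534, -0.449, 0.004])]
top board [(0.73, [0.532, -0.464, 0.001])]
top spatula [(0.88, [0.534, -0.451, 0.007]), (0.73, [0.517, 0.075, 0.093])]
1.1 [ 3.14155534e+00 -3.68296095e-05  2.73574978e+00] [0.26647693 0.62017949 0.23872981]
```

View pics/scene0.png

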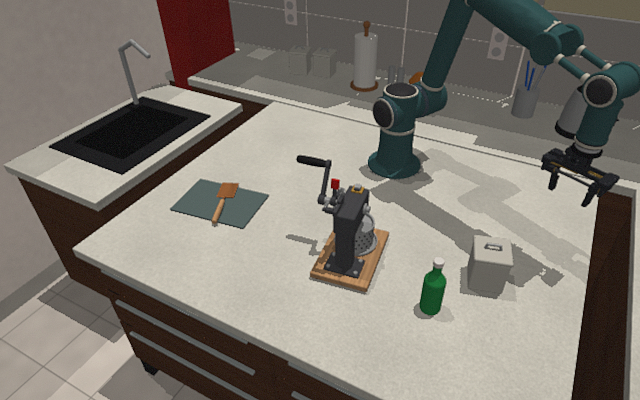

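View pics/top0.png

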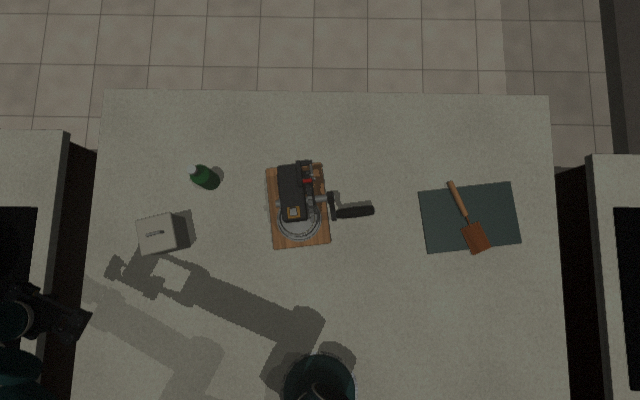

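The scene view shows the press in the middle (base around 350,265, handle near 312,160, red pad at 335,184), with nothing near the handle. The top view shows base corners at about (273,249), (330,243), (265,168) and (322,163), which I'll use to get the press yaw.

```bash
cat > h.py <<'E'
import numpy as np
from workcell import manip
def setpose(x,y,yaw):
    global P,Y; P=np.array([x,y]);Y=yaw
def W(l):  # press mm -> world m
    c,s=np.cos(Y),np.sin(Y); l=np.array(l)/1000
    return np.r_[P+np.array([[c,-s],[s,c]])@l[:2],l[2]]
E
python3 - <<'E'
from h import *
import h
from scipy.optimize import least_squares
p=manip.camera_params("top");f=200/np.tan(np.radians(p["vertical_fov"])/2)
R=np.array(p["R"]);t=np.array(p["t"])
def ray(u,v,z):
    d=R.T@np.array([(u-p["cx"])/f,(v-p["cy"])/f,1]);c=-R.T@t
    return c+d*(z-c[2])/d[2]
cs=[ray(u,v,.028) for u,v in [(273,249),(330,243),(265,168),(322,163)]]
print(np.round(cs,3), "centre",np.mean(cs,0))
for a,b in [(0,2),(1,3)]:
    d=cs[b]-cs[a];print("yaw",np.degrees(np.arctan2(d[1],d[0])),np.linalg.norm(d))
d=cs[0]-cs[1];print("yaw",np.degrees(np.arctan2(-d[0],d[1])),np.linalg.norm(d))
obs=[((0,0),(.554,.079)),((0,0),(.556,.085)),((-12,-46),(.554,.032)),((-12,-46),(.549,.036)),((17,-46),(.589,.033)),((17,-46),(.588,.036)),
 ("h",(.513,-.08)),("h",(.515,-.084))]
def res(v):
    h.setpose(*v[:3]); hx=-12+105*np.sin(v[3]-.75);hz=.2+.105*np.cos(v[3]-.75)
    r=[W([*(((hx,-155)) if l=="h" else l),0])[:2]-w for l,w in obs]
    return np.r_[np.ravel(r),hz-.288, ((.114-.022+.024*v[3])-.094)*1]
s=least_squares(res,[.555,.08,.18,.1]);print(s.x,np.degrees(s.x[2]),np.round(s.fun,3))
E
```

```text
[[ 0.419  0.149  0.028]
 [ 0.441 -0.027  0.028]
 [ 0.674  0.184  0.028]
 [ 0.694  0.003  0.028]] centre [0.55687629 0.077364   0.028     ]
yaw 7.896820745991598 0.2576945062794163
yaw 6.697673587350803 0.2547601797479249
yaw 7.05771107357075 0.17723947385369784
[0.5585709  0.08063887 0.15665304 0.1692316 ] 8.975558162311359 [ 0.005  0.002  0.003 -0.004 -0.     0.001  0.005 -0.003 -0.006  0.005
 -0.005  0.002  0.001 -0.003 -0.001  0.001 -0.     0.002]
```

```bash
echo 'setpose(.557,.079,.134); O=[np.pi,0,np.pi/2+.134]' >> h.py
python3 - <<'E'
from h import *
import cv2
for l in [(-35,-46,370),(-35,-46,277),(42,-46,277),(-80,-157,360),(70,-157,250)]:
    print(l,W(l),np.round(manip.solve_ik(W(l),O),2))
manip.gripper_to(0)
p=manip.get_state()["eef_pos"]
manip.move_linear([p[0],p[1],.37],v=.25)
manip.movep(W((-35,-46,370)),O)
manip.move_linear(W((-35,-46,277)),v=.15)
s=manip.get_state();print(s["time"],s["eef_pos"],s["wrist_force"])
cv2.imwrite("pics/pre.png",cv2.resize(manip.grab_frame("scene")[110:310,240:480],None,fx=3,fy=3))
E
```

```text
(-35, -46, 370) [0.52845933 0.02873639 0.37      ] [ 0.01 -0.07  1.73  0.    1.48 -0.13]
(-35, -46, 277) [0.52845933 0.02873639 0.277     ] [ 0.01 -0.04  1.87  0.    1.31 -0.13]
(42, -46, 277) [0.60476906 0.03902354 0.277     ] [ 0.02  0.11  1.71  0.    1.32 -0.11]
(-80, -157, 360) [ 0.49869226 -0.08728051  0.36      ] [-0.22 -0.11  1.79  0.    1.47 -0.36]
(70, -157, 250) [ 0.64734758 -0.06724061  0.25      ] [-0.14  0.21  1.65  0.    1.28 -0.28]
6.15 [0.52899768 0.02893236 0.2778214 ] [-0.12430966  0.47220747 -0.37212103]
```

View pics/pre.png

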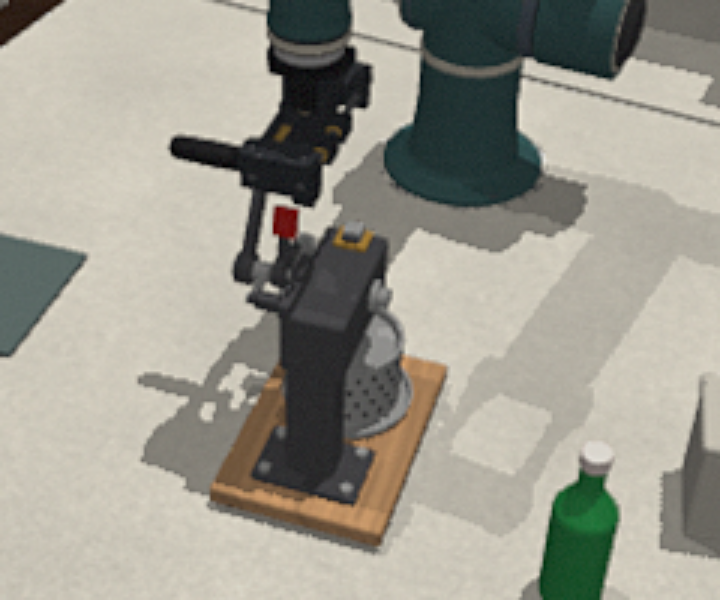

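The closed gripper is in front of the red pad (pad at about 285,220 in the crop) and touches nothing. I'll push now.

```bash
python3 - <<'E'
from h import *
import cv2
for x in [-15,-5,5,15,22,29,36]:
    manip.move_linear(W((x,-46,277)),v=.06); s=manip.get_state(); print(x,np.round(s["wrist_force"],1),np.round(s["eef_pos"],3))
manip.move_linear(W((5,-46,277)),v=.15)
manip.move_linear(W((-10,-46,365)),v=.2)
manip.movep(W((-85,-157,365)),O)
cv2.imwrite("pics/post.png",cv2.resize(manip.grab_frame("scene")[110:310,240:480],None,fx=3,fy=3))
for c in ["scene","top"]:
    manip.grab_frame(c)
    for q in ["pawl_pad","crank_handle","plate"]:
        print(c,q,[(round(d["p"],2),np.round(d["centre"],3)) for d in manip.spot_point(c,q)[:2]])
print(manip.get_state()["time"], W((72,-46,280)))
for q in (.1,.2,.3): print(q,W((-12+105*np.sin(q-.75),-155,200+105*np.cos(q-.75))))
E
```

```text
-15 [-0.   0.4 -0.2] [0.549 0.031 0.277]
-5 [-0.2 -1.4 -0.5] [0.558 0.033 0.277]
5 [-2.8 -0.1  1.9] [0.568 0.034 0.277]
15 [-1.5  0.   0.8] [0.578 0.035 0.277]
22 [-0.4 -1.1  1. ] [0.585 0.036 0.277]
29 [5.3 0.6 0.3] [0.594 0.038 0.278]
36 [-0.6 -0.2 -0. ] [0.598 0.038 0.276]
scene pawl_pad [(0.48, array([0.638, 0.04 , 0.283]))]
scene crank_handle [(0.67, array([ 0.51 , -0.082,  0.287]))]
scene plate [(0.74, array([0.511, 0.076, 0.095]))]
top pawl_pad [(0.61, array([0.637, 0.04 , 0.286]))]
top crank_handle []
top plate [(0.72, array([0.515, 0.076, 0.092]))]
10.4417 [0.63450012 0.04303152 0.28      ]
0.1 [ 0.50284055 -0.0847032   0.2835888 ]
0.2 [ 0.51142531 -0.0835459   0.28951507]
0.3 [ 0.52055352 -0.08231535  0.29454695]
```

View pics/post.png

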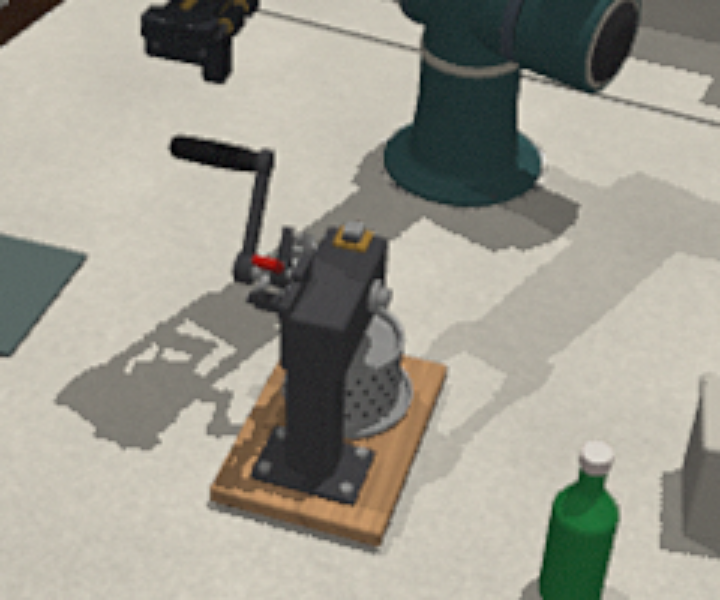

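The pawl has snapped over: the pad now lies flat at about (267,264) in the crop, and the detector puts it at the expected "off" position. Next I'll straddle the handle and move it along its arc.

```bash
python3 - <<'E'
from h import *
import cv2
H=lambda q,dz=-19: W((-12+105*np.sin(q-.75),-157,200+105*np.cos(q-.75)+dz))
manip.gripper_to(.54)
manip.move_linear(H(.18,60),v=.2)
print("hit",manip.move_linear(H(.18),v=.1,threshold=10))
manip.gripper_to(.38,5)
s=manip.get_state();print(s["time"],s["opening"],np.round(s["eef_pos"],3),np.round(s["wrist_force"],1))
for q in np.linspace(.18,1.56,10)[1:]:
    manip.move_linear(H(q),v=.04); s=manip.get_state(); print(round(q,2),round(s["time"],2),np.round(s["wrist_force"],1),np.round(s["eef_pos"]-H(q),3))
manip.grab_frame("top");print([(round(d["p"],2),np.round(d["centre"],3)) for d in manip.spot_point("top","plate")[:2]])
cv2.imwrite("pics/arc.png",cv2.resize(manip.grab_frame("scene")[110:310,240:480],None,fx=3,fy=3))
E
```

```text
hit False
12.8833 0.3804093130048614 [ 0.51  -0.086  0.27 ] [-0.4 -0.3 -0.1]
0.33 13.43 [-8.1 -0.9  2. ] [-0.002 -0.    -0.   ]
0.49 13.98 [-10.   -0.9   4.3] [-0.002 -0.     0.   ]
0.64 14.53 [-10.4  -1.    5.2] [-0.002 -0.     0.   ]
0.79 15.08 [-10.3  -1.2   6.9] [-0.002 -0.     0.001]
0.95 15.63 [-7.1 -0.8  3.7] [-0.001 -0.     0.   ]
1.1 16.18 [-4.2 -0.2  1.2] [-0. -0. -0.]
1.25 16.73 [-2.5 -0.1 -0.7] [ 0.  0. -0.]
1.41 17.28 [-1.8 -0.4 -0.4] [ 0.  0. -0.]
1.56 17.83 [-2.5 -0.8 -0.2] [ 0.  0. -0.]
[(0.8, array([0.515, 0.075, 0.127])), (0.54, array([0.46 , 0.475, 0.064]))]
```

View pics/arc.png

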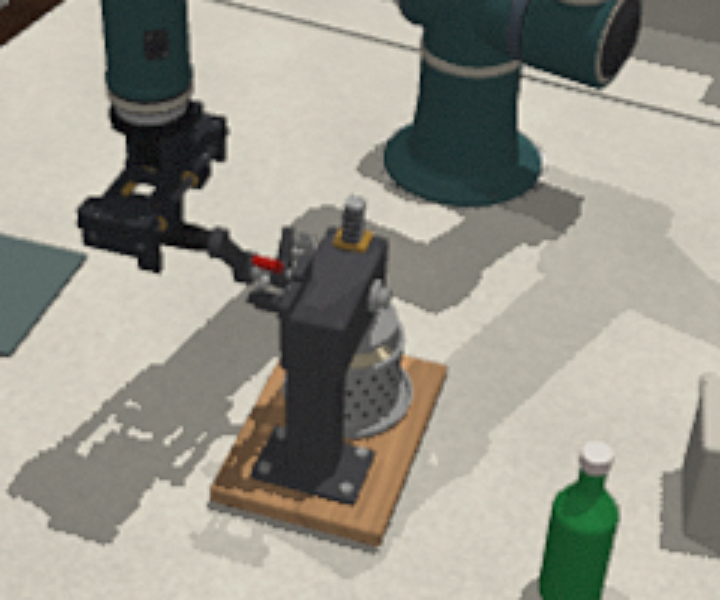

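The crank is over, the rack bar stands high (352,215 in the crop), and the pawl is still off (267,264). I'll release the handle, lift away and check the plate height.

```bash
python3 - <<'E'
from h import *
import cv2
manip.gripper_to(.56)
p=manip.get_state()["eef_pos"]
manip.move_linear([p[0],p[1],p[2]+.12],v=.15)
for c in ["scene","top"]:
    cv2.imwrite(f"pics/{c}9.png",manip.grab_frame(c))
    for _ in range(2):
      for q in ["plate","mould_rim","crank_handle","pawl_pad"]:
        print(c,q,[(round(d["p"],2),np.round(d["centre"],3)) for d in manip.spot_point(c,q)[:1]])
      manip.grab_frame(c)
for q in (1.3,1.4,1.5,1.6): print(q,W((-12+105*np.sin(q-.75),-155,200+105*np.cos(q-.75))))
s=manip.get_state();print(s["time"],np.round(s["wrist_force"],1))
E
```

```text
scene plate [(0.82, array([0.511, 0.075, 0.124]))]
scene mould_rim [(0.97, array([0.516, 0.073, 0.118]))]
scene crank_handle [(0.92, array([ 0.637, -0.066,  0.279]))]
scene pawl_pad [(0.46, array([0.638, 0.04 , 0.281]))]
scene plate [(0.56, array([0.511, 0.076, 0.126]))]
scene mould_rim [(0.92, array([0.516, 0.072, 0.116]))]
scene crank_handle [(0.87, array([ 0.631, -0.064,  0.278]))]
scene pawl_pad [(0.67, array([0.641, 0.043, 0.28 ]))]
top plate [(0.54, array([0.514, 0.074, 0.125]))]
top mould_rim [(0.61, array([0.517, 0.075, 0.109]))]
top crank_handle [(0.69, array([ 0.633, -0.068,  0.283]))]
top pawl_pad [(0.64, array([0.638, 0.043, 0.282]))]
top plate [(0.8, array([0.515, 0.076, 0.124]))]
top mould_rim [(0.94, array([0.519, 0.072, 0.112]))]
top crank_handle [(0.66, array([0.553, 0.032, 0.199]))]
top pawl_pad [(0.6, array([0.639, 0.045, 0.281]))]
1.3 [ 0.62020564 -0.06888146  0.28951507]
1.4 [ 0.6287904  -0.06772417  0.2835888 ]
1.5 [ 0.63674593 -0.0666517   0.27682733]
1.6 [ 0.64399275 -0.06567477  0.26929823]
20.4667 [ 0.1 -0.3 -1.2]
```

View pics/scene9.png

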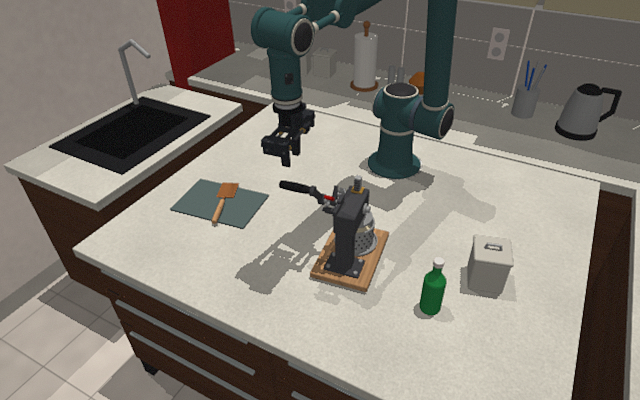

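The handle reads as q≈1.45, so the plate has only about 11–13 mm clearance. There's time in hand, so I'll ease it a little further for margin.

```bash
python3 - <<'E'
from h import *
H=lambda q,dz=-19: W((-12+105*np.sin(q-.75),-157,200+105*np.cos(q-.75)+dz))
manip.move_linear(H(1.46,60),v=.15)
print("hit",manip.move_linear(H(1.46),v=.08,threshold=10))
manip.gripper_to(.38,5)
for q in (1.53,1.6,1.67):
    manip.move_linear(H(q),v=.03); s=manip.get_state(); print(q,np.round(s["wrist_force"],1))
manip.gripper_to(.56)
p=manip.get_state()["eef_pos"]
manip.move_linear([p[0],p[1],p[2]+.12],v=.15)
for c in ["scene","top"]:
  for _ in range(3):
    manip.grab_frame(c)
    for q in ["plate","crank_handle","pawl_pad"]:
        print(c,q,[(round(d["p"],2),np.round(d["centre"],3)) for d in manip.spot_point(c,q)[:1]])
print(manip.get_state()["time"])
E
```

```text
hit False
1.53 [-0.7 -0.4  0.1]
1.6 [-3.5 -0.9 -0.1]
1.67 [-1.8  0.5  0.1]
scene plate [(0.5, array([0.511, 0.076, 0.127]))]
scene crank_handle [(0.67, array([ 0.644, -0.064,  0.274]))]
scene pawl_pad [(0.56, array([0.636, 0.041, 0.28 ]))]
scene plate [(0.51, array([0.51 , 0.073, 0.126]))]
scene crank_handle [(0.8, array([ 0.641, -0.059,  0.276]))]
scene pawl_pad [(0.66, array([0.637, 0.041, 0.278]))]
scene plate []
scene crank_handle [(0.7, array([ 0.642, -0.064,  0.273]))]
scene pawl_pad [(0.61, array([0.638, 0.041, 0.281]))]
top plate [(0.76, array([0.515, 0.076, 0.125]))]
top crank_handle [(0.45, array([ 0.644, -0.067,  0.272]))]
top pawl_pad [(0.6, array([0.639, 0.042, 0.282]))]
top plate [(0.77, array([0.517, 0.074, 0.127]))]
top crank_handle [(0.48, array([ 0.641, -0.069,  0.276]))]
top pawl_pad [(0.69, array([0.64 , 0.04 , 0.284]))]
top plate [(0.63, array([0.517, 0.072, 0.127]))]
top crank_handle [(0.57, array([ 0.646, -0.067,  0.274]))]
top pawl_pad [(0.71, array([0.637, 0.042, 0.284]))]
26.175
```

```bash
python3 -c "
from workcell import manip
print(manip.sign_off())"
```

```text
the job is handed in; nothing more can be done
None
```

I handed the job in at about 26 s: the pawl is snapped off and staying off, and the crank is eased back to about 1.55 rad. That puts the plate about 15 mm above the mould rim by the crank angle, or 12–13 mm by the cameras; the canister, soap bottle and spatula weren't touched.

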